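# Index the shoe-stand mast by its set-screw flat and hold the collar on it

## Task

On the shoe-painting stand, pinch the mast with one finger on its green set-screw flat and turn it until the flat squarely faces the white arrow on the foot. Then pick up the blue shaft collar and lower it level over the mast with its thumb screw on the side of the flat, and press the screw's tip gently against the flat, with the collar clear of the flange below and the end of the mast showing above it. Finish while still holding the collar like that in the fingers, and leave the tape, paint bottles and sneaker where they are.

Things in the scene. Friction and masses are not known exactly. Their poses are not given: they have to be found in the camera images.
- stand: Fixed foot of the shoe-painting stand: dark round disc, 130 mm diameter, 40 mm high. Origin on the work surface under its centre, z up; the mast's axis is this z axis. Its +x axis points the way of the flat white arrow painted on its top face (from 30 to 56 mm from the axis, point outward). Four small screw heads stand 2 mm above the top face.
- mast_top (a point): Middle of the top end of the upright aluminium mast, 126 mm above the work surface. Steel flange, 44 mm diameter, at 40 to 46 mm; above it a 28 mm diameter D-section: round but for one flat 9 mm from the axis (23 mm across the flat, 28 elsewhere), its top 4 mm bevelled. +x points from the axis squarely out through the flat, z up; a short green line on the end points the same way.
- flat: The green set-screw flat of the mast, 20 mm wide, from 46 to 122 mm above the work surface. Origin at the centre of its face, 84 mm above the work surface and 9 mm from the mast's axis; its +x axis points squarely out of the flat.
- mast (a joint): Angle of the mast in rad, turning endlessly with light friction (0.06 N m), staying where left: 0 (or a whole number of turns) when the flat squarely faces the arrow, growing anticlockwise seen from above; starts anywhere between 1.0 and 5.28.
- collar: Loose blue shaft collar (ring), 60 mm outside, 33 mm bore, 24 mm high, about 140 g, lying flat on the work surface. Origin in the middle of its underside, z up. Its +x axis points out through its thumb screw, whose black head (14 mm diameter) stands 36 to 46 mm from the collar's axis, 12 mm above the underside. Grip it by the outside at its +y and -y sides, 90 degrees from the screw.
- screw_tip (a point): End of the collar's brass set screw (8 mm wide and high), inside the bore, 11.5 mm from the collar's axis on its +x side, 12 mm above the underside. It stands 5 mm into the bore, so the collar passes over the mast only with the screw on the flat's side, within about 20 degrees; concentric, there are 2.5 mm between bore and mast and between tip and flat.
- tape_roll: Bystander: loose roll of cream tape lying flat, 96 mm diameter, 24 mm high. Origin under its centre.
- paint_red: Bystander: loose red paint bottle, 36 mm diameter, 75 mm high, standing. Origin under its centre.
- paint_teal: Bystander: loose teal paint bottle, 36 mm diameter, 75 mm high, standing. Origin under its centre.
- sneaker: Bystander: loose white sneaker, 290 mm long (toe along its +x), 106 mm wide, 100 mm high. Origin under its middle.
There are look-alikes about, which are no part of the job. Of the things that look like the stand, the smallest one is meant.

How it is judged (in metres and radians):
On the way, in this order (a step that is already met when the one before it is completed fails the run):
1. fingers pinch the mast on its flat, with the flat facing the arrow (within 0.15 rad) (angle between the x axis of mast_top and the x axis of stand, either way round below 0.15 rad and x of flat in the frame of stand above 0 m and contact force between the fingers and flat above 1 N), for 0.2 s.
2. the collar is lifted off the work surface in the fingers (height (world z) of collar above 0.03 m and contact force between the fingers and collar above 1 N), for 0.2 s.
At the end, for the whole second after the job is handed in: Held at rest: flat within 0.2 rad of the arrow; collar round the mast (6 mm), level (0.12 rad), underside 50 to 101 mm up, so clear of flange and mast end; screw square on the flat (0.2 rad), its tip pressing with 0.5 to 30 N; fingers gripping the collar (angle between the x axis of mast_top and the x axis of stand, either way round below 0.2 rad and x of flat in the frame of stand above 0 m and horizontal distance between collar and mast_top below 0.006 m and angle between collar's own z axis and vertical below 0.12 rad and z of collar in the frame of stand between 0.05 and 0.101 m and angle between the x axis of collar and the x axis of mast_top, either way round below 0.2 rad and x of screw_tip in the frame of mast_top above 0.005 m and contact force between collar and flat between 0.5 and 30 N and contact force between the fingers and collar above 2 N and linear speed of collar below 0.02 m/s); the arm keeps its last pose, push and grip.
It fails at once if the tape roll pushed away (over 30 mm) (distance of tape_roll from where it was at the start of the episode above 0.03 m).
It fails at once if the red paint bottle pushed away (over 30 mm) or knocked over (distance of paint_red from where it was at the start of the episode above 0.03 m or angle between paint_red's own z axis and vertical above 0.5 rad).
It fails at once if the teal paint bottle pushed away (over 30 mm) or knocked over (distance of paint_teal from where it was at the start of the episode above 0.03 m or angle between paint_teal's own z axis and vertical above 0.5 rad).
It fails at once if the sneaker pushed away (over 30 mm) (distance of sneaker from where it was at the start of the episode above 0.03 m).
It fails at once if the collar rammed into the flat (over 45 N) (contact force between collar and flat above 45 N).
It also fails if it takes over 72 s, if anything falls off the work surface, if the arm or the gripper's body presses on something with over 40 N, if the wrist force passes 120 N, or if a joint passes its speed limit or range.

## Robot

A 6-joint arm with a two-finger parallel gripper is mounted at the origin on the work surface. World frame = base frame: x ahead of the robot, y to its left, z up, the work surface at z = 0. Lengths are in m, angles in degrees, forces in N, time in s.
With the tool pointing down it reaches from about 0.2 to 0.875 m from the base axis. Payload 3.4 kg.
Tool frame: the origin (TCP) lies midway between the tips of the shut fingers; the grasp point (between the pads) lies 19 mm behind it; z points along the fingers, y is the line along which they close (so a half turn about z gives the same grasp; the last joint's range is limited). The gripper opens to 94 mm and grips with 3 to 60 N. Pads are 16 mm wide; open, the fingers measure 119 mm over their backs; the gripper's body (75 mm by 177 mm) begins 78 mm behind the grasp point.
Start: joints at [-71.963, 15.808, 86.224, -0, 77.962, -6.933], TCP at [0.243, -0.521, 0.205] pointing down, gripper open.
Joint ranges: [-165.64, 165.64], [-43.16, 119.46], [12.63, 154.43], [-67.54, 247.53], [6.08, 155.33], [-154.97, 154.97]. Speed limits (degrees/s): [147.25, 147.25, 180, 180, 180, 180].

## Interface

Orientations are given as a 3x3 rotation matrix whose columns are the frame's x, y, z axes.
In Python, from cell import r gives the robot as it stands.
- The arm moves only by the tool arm_command, never from a script. Its argument "plan" is a list of rows, each a list of 3 entries, a list of its own where there are three numbers: the finger opening in m, from 0 to 0.094, then the shift along the tool's x, y, z in m, then the turn, a rotation vector about the tool's x, y, z in degrees. A call has 1 to 10 rows; each row is the pose to reach, as a shift and turn from the pose commanded when the call began, along the tool's axes at that moment; what a row does not reach only later rows make up. A row lasts 1/8 s, in which the tool goes at most 62.5 mm and 10.7 degrees, less where a joint would pass 70% of its speed; a pose out of reach is approached as far as the arm can. A call with a gripper value outside its range is refused whole. The fingers move at their own pace and stop on an object; the grip force is fixed at half the most. Time passes only in rows, so rows that repeat a pose let the fingers close. It gives the time, the measured TCP pose, the force, the opening and the grip force at its end, in the units of the state.
- r.get_obs(): the state, without advancing time (a new reading comes with each control period).
- r.grab_frame(name): name is "scene" or "top" or "wrist"; returns the picture (480x640x3 uint8, red, green, blue); there is no depth.
- r.camera_params(name): a dict with "K" (3x3 intrinsics, pixels), "extrinsics" (4x4, takes a point from world to camera coordinates). Camera axes: x right, y up, looking along -z (the intrinsics and any distortion apply to the point x, -y, -z); pixel columns grow to the right and rows downward; lengths in m; the calibration is good to about 2 mm. A picture is of the moment at which its call begins: read the wrist's pose just before it. camera_params takes no time and is no camera call; for the wrist camera it gives the pose at the moment of the call.
- r.close_job(): hands the job in; it is judged then, once.
The state is a dict: "t": time; "joints": joint angles; "joint_vel": joint speeds; "tau": joint torques, N m; "position": TCP position; "tcp_rot": TCP orientation; "wrist_force": force on the tool from outside, world axes, zero at the start; "torque": the same for the moment, N m; "width": opening from 0.0 (shut) to 1.0 (fully open); "gripper_force": force on a finger pad.
Only numpy, scipy, OpenCV 4.12 (cv2) and the standard library are available. Lean on these libraries where they do the work, as an engineer would, in place of code of your own. Each camera call takes 0.05 s, during which the arm holds its last target. There are 200 camera calls.

## Working session

There is one attempt and no reset: what is moved stays moved. The work goes in short steps, Python scripts to look and compute and a tool call to move; the robot and the scene stay as the last step left them, time stands still between calls to the robot, and variables do not carry over. Pictures are saved under pics/ and viewed, at most 10 in all, crops included, and the job is handed in when it is done.

Besides the shell and the picture viewer there is one more tool, called after ">>>" in YAML: its name, and indented under it one key for each argument. arm_command: Moves the arm, as the interface text tells. Its arguments: {"type":"object","properties":{"plan":{"type":"array","items":{"type":"array"}}},"required":["plan"]}

```bash
mkdir -p pics
cat > h.py <<'E'
import numpy as np, cv2
from cell import r
def cam(n): 
    p=r.camera_params(n); return np.array(p["K"]),np.array(p["extrinsics"]),p
def ray(n,uv,P=None):
    K,E,_=P or cam(n); d=np.linalg.inv(K)@[uv[0],uv[1],1]; d=d*[1,-1,-1]
    R=E[:3,:3]; return -R.T@E[:3,3], R.T@d
def onz(n,uv,z,P=None):
    o,d=ray(n,uv,P); return o+d*(z-o[2])/d[2]
def proj(n,X,P=None):
    K,E,_=P or cam(n); c=E[:3,:3]@X+E[:3,3]; q=K@(c*[1,-1,-1]); return q[:2]/q[2]
def tri(rs):
    A=0;b=0
    for o,d in rs:
        d=d/np.linalg.norm(d); M=np.eye(3)-np.outer(d,d); A=A+M; b=b+M@o
    return np.linalg.solve(A,b)
def save(n,f,box=None,s=1):
    im=r.grab_frame(n); np.save('pics/'+f+'.npy',im)
    o=im[:,:,::-1]
    if box: o=o[box[1]:box[3],box[0]:box[2]]
    cv2.imwrite('pics/'+f+'.png',cv2.resize(o,None,fx=s,fy=s,interpolation=cv2.INTER_CUBIC)); return im
E
python3 - <<'E'
from h import *
for n in ("scene","top"): save(n,n+"1"); print(cam(n))
o=r.get_obs(); print(o["position"],o["tcp_rot"],o["t"],o["width"])
E
```

```text
(array([[526.12462911,   0.        , 317.33939356],
       [  0.        , 526.12462911, 238.51067299],
       [  0.        ,   0.        ,   1.        ]]), array([[ 0.35428647,  0.93508504,  0.00985223, -0.28064338],
       [-0.82661655,  0.30822879,  0.47085039,  0.42392472],
       [ 0.43724842, -0.17495993,  0.88215806, -1.36663483],
       [ 0.        ,  0.        ,  0.        ,  1.        ]]), {'K': array([[526.12462911,   0.        , 317.33939356],
       [  0.        , 526.12462911, 238.51067299],
       [  0.        ,   0.        ,   1.        ]]), 'extrinsics': array([[ 0.35428647,  0.93508504,  0.00985223, -0.28064338],
       [-0.82661655,  0.30822879,  0.47085039,  0.42392472],
       [ 0.43724842, -0.17495993,  0.88215806, -1.36663483],
       [ 0.        ,  0.        ,  0.        ,  1.        ]])})
(array([[495.48002739,   0.        , 311.84566054],
       [  0.        , 495.48002739, 239.72199314],
       [  0.        ,   0.        ,   1.        ]]), array([[-2.35182716e-02, -9.99718468e-01, -3.14264572e-03,
         7.44331090e-02],
       [ 9.88861702e-01, -2.3724759
[... 254 characters left out ...]
        , 311.84566054],
       [  0.        , 495.48002739, 239.72199314],
       [  0.        ,   0.        ,   1.        ]]), 'extrinsics': array([[-2.35182716e-02, -9.99718468e-01, -3.14264572e-03,
         7.44331090e-02],
       [ 9.88861702e-01, -2.37247596e-02,  1.46934234e-01,
        -5.65899449e-01],
       [-1.46967426e-01,  3.47997235e-04,  9.89141271e-01,
        -1.02414817e+00],
       [ 0.00000000e+00,  0.00000000e+00,  0.00000000e+00,
         1.00000000e+00]])})
[ 0.24257366 -0.52078692  0.20471864] [[ 9.06531619e-01  4.22137647e-01 -4.79754047e-04]
 [ 4.22137869e-01 -9.06530372e-01  1.51789381e-03]
 [ 2.05848506e-04 -1.57854108e-03 -9.99998733e-01]] 0.1 0.9970798982109126
```

View pics/scene1.png

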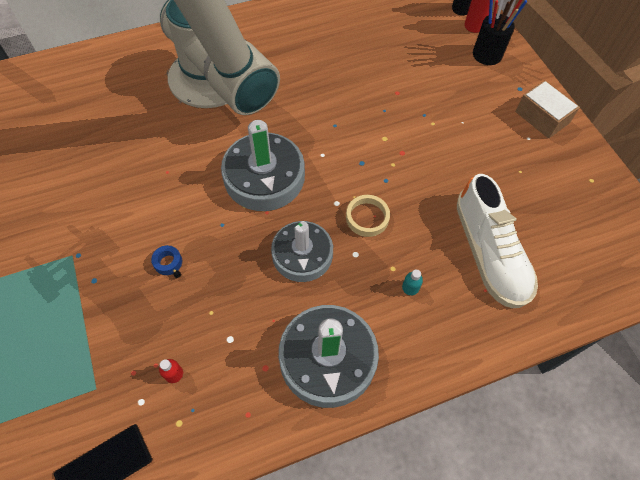

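View pics/top1.png

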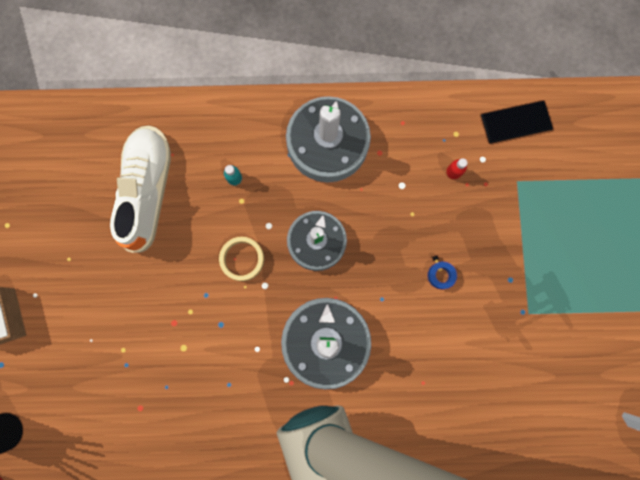

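The three stand-like things in the scene view are at (263,170), (302,250) and (328,355), or in the top view (326,343), (317,240) and (328,137). The middle one is clearly the smallest, about 58 px against 85 px, so it is the one meant. I also see the collar at top (442,275), tape at (241,258), teal at (233,176), red at (457,168) and the sneaker at (140,190). Next is one enlarged crop to confirm.

Run:
```python
from h import *
t=np.load('pics/top1.npy');s=np.load('pics/scene1.npy')
f=lambda im,x,y,w,k: cv2.resize(im[y-w:y+w,x-w:x+w,::-1],(390,390),interpolation=cv2.INTER_CUBIC)
a=np.hstack([f(t,317,240,39,0),f(s,302,250,39,0)])
cv2.imwrite('pics/crop1.png',a)
# coarse
print("mast top guess", tri([ray("top",(316,237)),ray("scene",(301,224))]))
for n,im in(("top",t),("scene",s)):
    h=cv2.cvtColor(im,cv2.COLOR_RGB2HSV)
    m=cv2.inRange(h,(108,150,50),(125,255,255)); c,_=cv2.findContours(m,cv2.RETR_EXTERNAL,cv2.CHAIN_APPROX_NONE)
    c=max(c,key=cv2.contourArea); (x,y),rr,_=cv2.fitEllipse(c); print(n,x,y,rr,onz(n,(x,y),.018))
for n,k in(("tape",(241,258)),("teal",(233,176)),("red",(457,168)),("shoe",(140,190)),("disc",(317,240)),("big1",(326,343)),("big2",(328,137)),("screw",(435,259))):print(n,onz("top",k,.012 if n in("tape","screw")else .04))
```

```text
mast top guess [0.56217902 0.05214151 0.11291499]
top 442.0457458496094 275.04913330078125 (24.52213478088379, 26.286874771118164) [ 0.4865905  -0.22038389  0.018     ]
scene 165.95018005371094 259.66912841796875 (27.86041831970215, 28.260299682617188) [ 0.49286628 -0.22407658  0.018     ]
tape [0.53502352 0.21784554 0.012     ]
teal [0.71354909 0.23094236 0.04      ]
red [ 0.71966266 -0.26214386  0.04      ]
shoe [0.6869061  0.43471503 0.04      ]
disc [0.56692082 0.04987955 0.04      ]
big1 [0.34886322 0.03652223 0.04      ]
big2 [0.79780253 0.01962668 0.04      ]
screw [ 0.52262998 -0.2086717   0.012     ]
```

View pics/crop1.png

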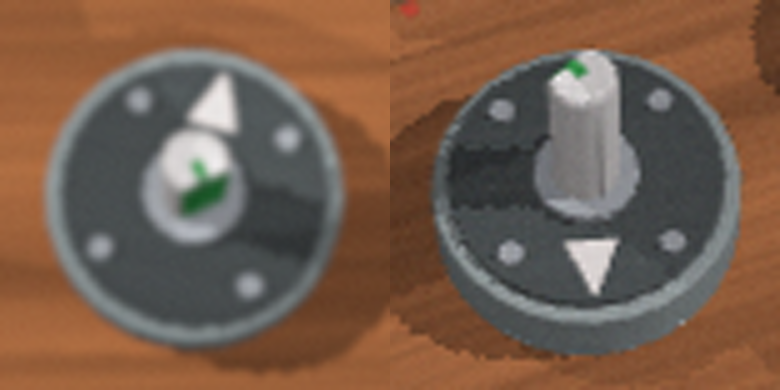

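The crop confirms the smallest stand: its arrow points away from the robot (about -13° from +x), and the green flat faces back towards the robot (about -150°).

```bash
cat >> h.py <<'E'
from scipy.spatial.transform import Rotation as Ro
def Rdown(ya): # tool down, y axis at world angle ya deg
    a=np.radians(ya); y=np.array([np.cos(a),np.sin(a),0]); z=np.array([0,0,-1.]); return np.c_[np.cross(y,z),y,z]
def delta(p,ya):
    o=r.get_obs(); R=np.array(o["tcp_rot"]).reshape(3,3)
    d=R.T@(np.array(p)-o["position"]); v=Ro.from_matrix(R.T@Rdown(ya)).as_rotvec(degrees=True)
    print("t",round(o["t"],2),"shift",d.round(4),"turn",v.round(2),"j",np.round(o["joints"],1))
E
python3 - <<'E'
from h import *
delta((.45,-.17,.26),-100); delta((.565,.051,.26),-145)
E
```

```text
t 0.1 shift [ 0.3361 -0.2305 -0.0548] turn [-9.000e-02  2.000e-02  3.497e+01] j [-72.   15.8  86.3   0.   78.   -6.9]
t 0.1 shift [ 0.5337 -0.3823 -0.0546] turn [-8.000e-02  5.000e-02  7.997e+01] j [-72.   15.8  86.3   0.   78.   -6.9]
```

>>> arm_command:
  plan:
    - [0.094, [0.336, -0.23, -0.055], [0, 0, 35]]
    - [0.094, [0.336, -0.23, -0.055], [0, 0, 35]]
    - [0.094, [0.336, -0.23, -0.055], [0, 0, 35]]
    - [0.094, [0.336, -0.23, -0.055], [0, 0, 35]]
    - [0.094, [0.336, -0.23, -0.055], [0, 0, 35]]
    - [0.094, [0.336, -0.23, -0.055], [0, 0, 35]]
    - [0.094, [0.336, -0.23, -0.055], [0, 0, 35]]
    - [0.094, [0.336, -0.23, -0.055], [0, 0, 35]]

```text
t: 1.1
position: [0.4512, -0.1686, 0.2606]
tcp_rot: [[0.986, -0.169, 0.001], [-0.169, -0.986, 0.0], [0.001, -0.0, -1.0]]
wrist_force: [-0.2, -0.1, 0.6]
width: 0.999
gripper_force: 0.0
```

Run:
```python
from h import *
P=cam("wrist"); np.savez('pics/w1c.npz',K=P[0],E=P[1]); save("wrist","w1")
print(P[0][0,0],{k:v for k,v in P[2].items() if k not in('K','extrinsics')})
o=r.get_obs(); print(o["position"], proj("wrist",np.array([.489,-.222,.024]),P),proj("wrist",np.array([.565,.051,.126]),P))
delta((.565,.051,.26),-145)
```

```text
427.7394750048889 {}
[ 0.4503892  -0.17004248  0.26027579] [368.49812543 162.92008968] [-10.47811715 132.74015092]
t 1.15 shift [ 7.510e-02 -2.374e-01  1.000e-04] turn [4.000e-02 2.000e-02 4.514e+01] j [-28.9   6.   91.1  -0.   82.9  70.9]
```

View pics/w1.png

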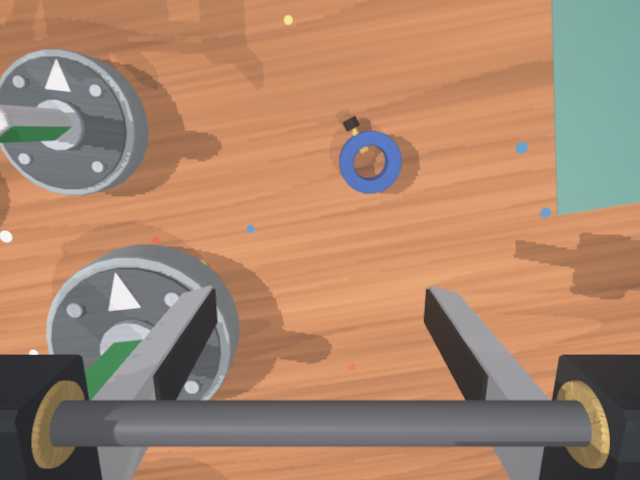

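The wrist picture shows the collar ring at (370,162) with the screw head at (351,123), and the small stand at (70,120) with its flat facing down in the image. Moving on to a pose from which the wrist camera sees the mast well.

```bash
cat > col.py <<'E'
from h import *
def blue(im):
    h=cv2.cvtColor(im,cv2.COLOR_RGB2HSV); m=cv2.inRange(h,(106,120,60),(125,255,255))
    c,_=cv2.findContours(m,cv2.RETR_EXTERNAL,cv2.CHAIN_APPROX_NONE); c=max(c,key=cv2.contourArea); return c,m
E
python3 - <<'E'
from col import *
im=np.load('pics/w1.npy'); d=np.load('pics/w1c.npz'); P=(d['K'],d['E'],0)
c,m=blue(im); e=cv2.fitEllipse(c); print(e)
# inner hole of top face
h,hi=cv2.findContours(m,cv2.RETR_CCOMP,cv2.CHAIN_APPROX_NONE)
hs=[k for k,q in zip(h,hi[0]) if q[3]>=0 and len(k)>20]
C=onz("w",e[0],.02,P); print("centre",C,"radius",np.mean(e[1])/2/P[0][0,0]*(-(P[1]@[*C,1])[2]))
g=cv2.cvtColor(im,cv2.COLOR_RGB2GRAY)[105:135,335:366]; ys,xs=np.where(g<60); u=(xs.mean()+335,ys.mean()+105); S=onz("w",u,.015,P); print(u,len(xs),"screw",S,"ang",np.degrees(np.arctan2(*(S-C)[[1,0]])),np.linalg.norm((S-C)[:2]))
t=np.load('pics/top1.npy'); c2,_=blue(t); e2=cv2.fitEllipse(c2)
print("height tri",tri([ray("w",e[0],P),ray("top",e2[0])]),tri([ray("scene",(166,259.7)),ray("w",e[0],P)]))
delta((.51,.13,.26),-145)
E
```

```text
((370.0376892089844, 161.73043823242188), (59.5469856262207, 60.63823699951172), 33.44509506225586)
centre [ 0.48950299 -0.2240095   0.02      ] radius 0.029087714726417274
(np.float64(354.35), np.float64(121.65)) 20 screw [ 0.52895072 -0.21495459  0.015     ] ang 12.927840453825327 0.04047363112816116
height tri [ 0.48779763 -0.22592615 -0.00223932] [ 0.48862205 -0.22494627  0.01022675]
t 1.15 shift [ 7.400e-03 -3.058e-01  1.000e-04] turn [4.000e-02 2.000e-02 4.514e+01] j [-28.9   6.   91.1  -0.   82.9  70.9]
```

>>> arm_command:
  plan:
    - [0.094, [0.008, -0.306, 0], [0, 0, 45]]
    - [0.094, [0.008, -0.306, 0], [0, 0, 45]]
    - [0.094, [0.008, -0.306, 0], [0, 0, 45]]
    - [0.094, [0.008, -0.306, 0], [0, 0, 45]]
    - [0.094, [0.008, -0.306, 0], [0, 0, 45]]
    - [0.094, [0.008, -0.306, 0], [0, 0, 45]]
    - [0.094, [0.008, -0.306, 0], [0, 0, 45]]

```text
t: 2.02
position: [0.5115, 0.1289, 0.2596]
tcp_rot: [[0.574, -0.819, -0.001], [-0.819, -0.574, -0.001], [-0.0, 0.002, -1.0]]
wrist_force: [0.4, -1.0, -0.5]
width: 1.001
gripper_force: 0.0
```

Run:
```python
from h import *
P=cam("wrist"); np.savez('pics/w2c.npz',K=P[0],E=P[1]); save("wrist","w2")
print(proj("wrist",np.array([.565,.051,.126]),P),proj("wrist",np.array([.565,.051,.04]),P), np.round(r.get_obs()["joints"],1))
```

```text
[321.99825741 103.36685313] [321.57486523 108.84549544] [ 6.500e+00  1.020e+01  8.620e+01 -1.000e-01  8.380e+01  1.516e+02]
```

View pics/w2.png

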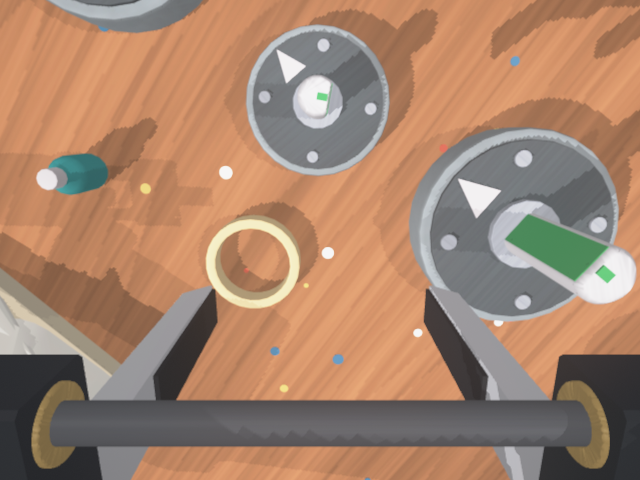

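The picture shows the stand disc at (318,100), the mast end at (316,97) with its green line at (322,97) towards the right, the arrow at (290,66), and teal, tape and the second big stand well apart from it.

Run:
```python
from h import *
im=np.load('pics/w2.npy'); d=np.load('pics/w2c.npz'); P=(d['K'],d['E'],0)
hsv=cv2.cvtColor(im,cv2.COLOR_RGB2HSV)
big=lambda m:max(cv2.findContours(m,cv2.RETR_EXTERNAL,cv2.CHAIN_APPROX_NONE)[0],key=cv2.contourArea)
roi=np.zeros(im.shape[:2],np.uint8); roi[15:185,235:400]=255
w=cv2.inRange(hsv,(0,0,205),(179,40,255))&roi
for c in cv2.findContours(w,cv2.RETR_EXTERNAL,cv2.CHAIN_APPROX_NONE)[0]:
    if cv2.contourArea(c)>15: print("white",cv2.contourArea(c),cv2.minEnclosingCircle(c),cv2.boundingRect(c))
    if cv2.contourArea(c)>60 and cv2.boundingRect(c)[0]<285:
        a,t=cv2.minEnclosingTriangle(c); t=t[:,0]; q=np.array([onz("w",p,.04,P) for p in t]); L=[np.linalg.norm(q[(i+1)%3]-q[(i+2)%3]) for i in range(3)]
        i=int(np.argmin(L)); b=(q[(i+1)%3]+q[(i+2)%3])/2; v=q[i]-b; print("arrow tip",q[i],"len",np.linalg.norm(v),L,"angle",np.degrees(np.arctan2(v[1],v[0]))); tip,bm=q[i],b
g=cv2.inRange(hsv,(50,90,60),(80,255,255))&roi; c=big(g); m=cv2.moments(g,True); gc=np.array([m['m10'],m['m01']])/m['m00']; print("green",gc,cv2.minAreaRect(c),cv2.contourArea(c))
v=tip-bm;v/=np.linalg.norm(v); axis=tip-.056*v; print("axis from arrow",axis)
s=cv2.inRange(hsv,(0,0,0),(179,75,255))&roi; s=cv2.morphologyEx(s,cv2.MORPH_OPEN,np.ones((5,5)))
c=big(s); e=cv2.fitEllipse(cv2.convexHull(c)); print("disc",e,"at",onz("w",e[0],.037,P))
# screw-heads/mast top two views: green line centre in top view
T=np.load('pics/top1.npy'); h2=cv2.cvtColor(T,cv2.COLOR_RGB2HSV)
cv2.imwrite('pics/mz.png',cv2.resize(im[60:140,270:370,::-1],None,fx=6,fy=6,interpolation=cv2.INTER_NEAREST))
print("green on top", onz("w",gc,.126,P))
```

```text
white 64.0 ((312.0, 156.5), 4.924529075622559) (308, 152, 9, 10)
white 96.0 ((265.5, 139.0), 29.12483024597168) (249, 115, 34, 49)
arrow tip [0.55905518 0.11431843 0.04      ] len 0.054673479619283656 [np.float64(0.07050751641739746), np.float64(0.033100199084446065), np.float64(0.0394319726329518)] angle 161.81804533143568
white 70.5 ((370.1170349121094, 108.2872314453125), 5.166514873504639) (365, 104, 11, 10)
white 1343.5 ((316.5, 102.0), 25.597949981689453) (294, 77, 48, 51)
white 33.5 ((253.0, 75.0), 8.944372177124023) (249, 67, 10, 17)
white 385.5 ((286.69830322265625, 64.53797149658203), 17.476091384887695) (277, 50, 28, 33)
arrow tip [0.62562962 0.0332028  0.04      ] len 0.026610060913302987 [np.float64(0.02246437410117113), np.float64(0.028857797424518224), np.float64(0.028909207241007907)] angle -15.926181510659847
white 87.0 ((323.0, 44.6363639831543), 5.724485874176025) (318, 39, 11, 12)
white 66.0 ((289.0, 41.0), 26.419788360595703) (266, 28, 47, 27)
arrow tip [ 6.07916616e-01 -9.19029502e-05  4.00000000e-02] len 0.041472094719602635 [np.float64(0.031729853250697757), np.float64(0.023134660536903183), np.float64(0.05196818211782521)] angle -123.65427809995329
green [321.6779661   96.30508475] ((321.7500305175781, 96.25), (9.41357421875, 6.079599857330322), 11.309932708740234) 45.0
axis from arrow [0.63895072 0.04652231 0.04      ]
disc ((317.3205261230469, 99.66732788085938), (143.858154296875, 151.43661499023438), 0.06608448922634125) at [0.57266922 0.0466822  0.037     ]
green on top [0.56786353 0.04731706 0.126     ]
```

View pics/mz.png

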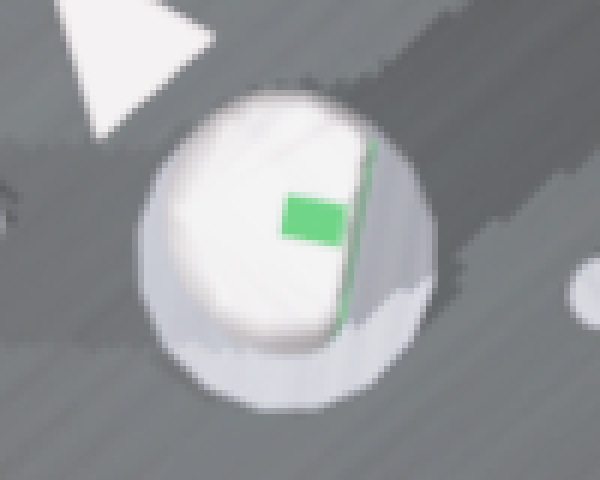

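Run:
```python
from h import *
d=np.load('pics/w2c.npz'); P=(d['K'],d['E'],0)
px=lambda x,y:(270+(x-2.5)/6,60+(y-2.5)/6)
a,b=[onz("w",px(*p),.122,P) for p in((372,145),(340,325))]
v=a-b; n=np.array([v[1],-v[0]]); print("edge len",np.linalg.norm(v),"normal",np.degrees(np.arctan2(n[1],n[0])),"or +180", "mid",(a+b)/2)
m=[onz("w",px(*p),.126,P) for p in((282,217),(346,222))]; q=m[1]-m[0]; print("line dir",np.degrees(np.arctan2(q[1],q[0])),np.linalg.norm(q),m[1])
for uv in((317.5,100.6),(317.5,102.6)): print("screws mid",onz("w",uv,.042,P))
print("mast top",onz("w",(319,96.5),.126,P))
print("tri green",tri([ray("w",(321.7,96.3),P),ray("top",(317.5,234.8)),ray("scene",(302.5,224.8))]))
delta((.571,.048,.26),-145);delta((.571,.048,.075),-145)
```

```text
edge len 0.020352940544684 normal -155.25923326831435 or +180 mid [0.56286181 0.04556818 0.122     ]
line dir -149.1595514842338 0.007428298744488756 [0.56459043 0.04524291 0.126     ]
screws mid [0.57189027 0.04746593 0.042     ]
screws mid [0.57092949 0.04883943 0.042     ]
mast top [0.56931228 0.04849053 0.126     ]
tri green [0.56735253 0.04971272 0.1192397 ]
t 2.08 shift [ 0.0996 -0.0032 -0.0002] turn [ 0.12 -0.03 -0.03] j [ 6.500e+00  1.020e+01  8.620e+01 -1.000e-01  8.380e+01  1.516e+02]
t 2.08 shift [ 0.0995 -0.0036  0.1848] turn [ 0.12 -0.03 -0.03] j [ 6.500e+00  1.020e+01  8.620e+01 -1.000e-01  8.380e+01  1.516e+02]
```

>>> arm_command:
  plan:
    - [0.094, [0.099, -0.006, 0], [0, 0, 0]]
    - [0.094, [0.099, -0.006, 0], [0, 0, 0]]
    - [0.094, [0.099, -0.006, 0.05], [0, 0, 0]]
    - [0.094, [0.099, -0.006, 0.1], [0, 0, 0]]
    - [0.094, [0.099, -0.006, 0.15], [0, 0, 0]]
    - [0.094, [0.099, -0.006, 0.185], [0, 0, 0]]
    - [0.094, [0.099, -0.006, 0.185], [0, 0, 0]]

```text
t: 2.95
position: [0.5702, 0.0489, 0.0729]
tcp_rot: [[0.571, -0.821, -0.007], [-0.821, -0.571, -0.001], [-0.004, 0.006, -1.0]]
wrist_force: [0.1, -0.5, 0.4]
width: 1.002
gripper_force: 0.0
```

>>> arm_command:
  plan:
    - [0.03, [0, 0, 0], [0, 0, 0]]
    - [0.03, [0, 0, 0], [0, 0, 0]]
    - [0.02, [0, 0, 0], [0, 0, 0]]
    - [0.01, [0, 0, 0], [0, 0, 0]]
    - [0.01, [0, 0, 0], [0, 0, 0]]
    - [0.01, [0, 0, 0], [0, 0, 0]]
    - [0.01, [0, 0, 0], [0, 0, 0]]

```text
t: 3.82
position: [0.573, 0.0513, 0.0754]
tcp_rot: [[0.573, -0.819, -0.0], [-0.819, -0.573, -0.0], [-0.0, 0.0, -1.0]]
wrist_force: [-1.5, -1.9, 0.1]
width: 0.295
gripper_force: 3.0
```

Run:
```python
from h import *
o=r.get_obs(); print(o["position"],o["wrist_force"],o["torque"],o["width"]*94,o["gripper_force"]); 
ax=np.array([.5705,.0485])
for n in(-145,-115,-85,-55,-16):
    a=np.radians(n); p=ax-.0025*np.array([np.cos(a),np.sin(a)]); delta((*p,.075),n)
```

```text
[0.57296454 0.05130913 0.07537376] [-1.51080616 -1.93538606  0.12384474] [-0.49236725  0.70194054 -0.03706405] 27.74365976460334 2.9760108422487974
t 3.83 shift [0.0009 0.0011 0.0004] turn [ 0.02  0.   -0.02] j [ -1.8  21.6  97.3  -0.   61.1 143.2]
t 3.83 shift [-0.0004  0.0015  0.0004] turn [ 2.000e-02  1.000e-02 -3.002e+01] j [ -1.8  21.6  97.3  -0.   61.1 143.2]
t 3.83 shift [-0.0013  0.0024  0.0004] turn [ 2.000e-02  1.000e-02 -6.002e+01] j [ -1.8  21.6  97.3  -0.   61.1 143.2]
t 3.83 shift [-0.0016  0.0036  0.0004] turn [ 2.000e-02  2.000e-02 -9.002e+01] j [ -1.8  21.6  97.3  -0.   61.1 143.2]
t 3.83 shift [-0.0011  0.0052  0.0004] turn [ 1.0000e-02  3.0000e-02 -1.2902e+02] j [ -1.8  21.6  97.3  -0.   61.1 143.2]
```

>>> arm_command:
  plan:
    - [0.0, [0, 0, 0], [0, 0, 0]]
    - [0.0, [0, 0, 0], [0, 0, 0]]
    - [0.0, [0, 0, 0], [0, 0, 0]]
    - [0.0, [0, 0, 0], [0, 0, 0]]
    - [0.0, [0, 0, 0], [0, 0, 0]]

```text
t: 4.45
position: [0.5717, 0.0505, 0.0753]
tcp_rot: [[0.573, -0.819, -0.003], [-0.819, -0.573, -0.001], [-0.0, 0.003, -1.0]]
wrist_force: [-3.9, -3.5, 2.7]
width: 0.251
gripper_force: 29.1
```

>>> arm_command:
  plan:
    - [0.0, [0, 0.0015, 0], [0, 0, 0]]
    - [0.0, [-0.0004, 0.0016, 0], [0, 0, -10]]
    - [0.0, [-0.0009, 0.0017, 0], [0, 0, -20]]
    - [0.0, [-0.0012, 0.0018, 0], [0, 0, -30]]
    - [0.0, [-0.0016, 0.0021, 0], [0, 0, -40]]
    - [0.0, [-0.0019, 0.0024, 0], [0, 0, -50]]
    - [0.0, [-0.0022, 0.0028, 0], [0, 0, -60]]
    - [0.0, [-0.0023, 0.0031, 0], [0, 0, -70]]
    - [0.0, [-0.0025, 0.0036, 0], [0, 0, -80]]
    - [0.0, [-0.0025, 0.004, 0], [0, 0, -90]]

```text
t: 5.7
position: [0.5693, 0.0508, 0.0753]
tcp_rot: [[0.816, 0.578, 0.002], [0.578, -0.816, -0.0], [0.001, 0.001, -1.0]]
wrist_force: [0.3, -2.1, -1.1]
width: 0.252
gripper_force: 29.3
```

Run:
```python
from h import *
o=r.get_obs(); print(o["position"],o["wrist_force"],o["torque"],o["width"]*94,o["gripper_force"]); 
ax=np.array([.5698,.0490])
for n in(-55,-45,-35,-25,-16):
    a=np.radians(n); p=ax-.0025*np.array([np.cos(a),np.sin(a)]); delta((*p,.075),n)
```

```text
[0.56925099 0.05080915 0.07529519] [ 0.26539255 -2.07703848 -1.09866283] [-0.44876084 -0.05263705 -0.12754779] 23.64112107503059 29.327167673036456
t 5.7 shift [-0.0006 -0.0007  0.0003] turn [ 0.08 -0.07  0.29] j [-1.9 21.3 97.9 -0.  60.7 52.9]
t 5.7 shift [-0.001  -0.0007  0.0003] turn [ 0.08 -0.06 -9.71] j [-1.9 21.3 97.9 -0.  60.7 52.9]
t 5.7 shift [-0.0014 -0.0006  0.0003] turn [  0.09  -0.06 -19.71] j [-1.9 21.3 97.9 -0.  60.7 52.9]
t 5.7 shift [-0.0018 -0.0004  0.0003] turn [  0.09  -0.05 -29.71] j [-1.9 21.3 97.9 -0.  60.7 52.9]
t 5.7 shift [-0.0022 -0.0002  0.0003] turn [  0.1   -0.04 -38.71] j [-1.9 21.3 97.9 -0.  60.7 52.9]
```

>>> arm_command:
  plan:
    - [0.0, [-0.0004, 0, 0], [0, 0, -10]]
    - [0.0, [-0.0008, 0, 0], [0, 0, -20]]
    - [0.0, [-0.0012, 0.0003, 0], [0, 0, -30]]
    - [0.0, [-0.0015, 0.0005, 0], [0, 0, -39]]
    - [0.0, [-0.0015, 0.0005, 0], [0, 0, -39]]
    - [0.0, [-0.0015, 0.0005, 0], [0, 0, -39]]
    - [0.0, [-0.0015, 0.0005, 0], [0, 0, -39]]
    - [0.0, [-0.0015, 0.0005, 0], [0, 0, -39]]

```text
t: 6.7
position: [0.5685, 0.0498, 0.0753]
tcp_rot: [[0.277, 0.961, 0.002], [0.961, -0.277, -0.0], [0.001, 0.002, -1.0]]
wrist_force: [4.3, -1.7, -5.9]
width: 0.255
gripper_force: 28.9
```

Run:
```python
from h import *
o=r.get_obs(); print(o["position"],o["wrist_force"],o["torque"],o["width"]*94,o["gripper_force"]); R=np.array(o["tcp_rot"]); print(np.degrees(np.arctan2(R[1,1],R[0,1])))
T=save("top","top2"); S=save("scene","scene2"); W=save("wrist","w3")
f=lambda im,x,y,w: cv2.resize(im[y-w:y+w,x-w:x+w,::-1],(390,390),interpolation=cv2.INTER_CUBIC)
cv2.imwrite('pics/c2.png',np.hstack([f(T,317,240,39),f(S,302,250,39)]))
```

```text
[0.56851679 0.04977104 0.07532378] [ 4.33586674 -1.74253279 -5.94638457] [-0.27564887 -0.92562488  0.03173942] 23.94095361771006 28.882923759520054
-16.074697899021764
```

View pics/c2.png

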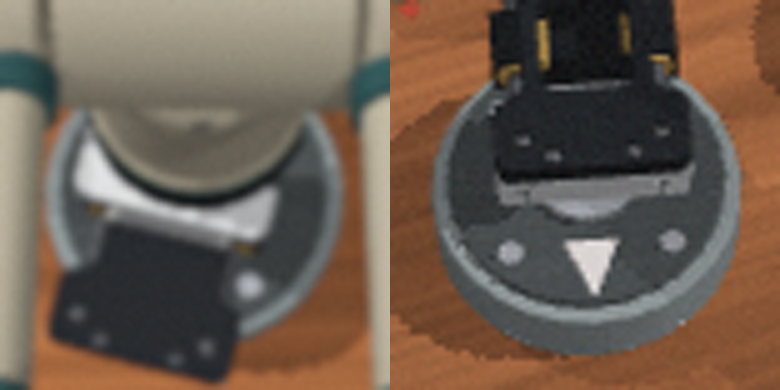

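The fingers grip across the flat and point along the arrow; next is to release, rise, back off and check the mast from the wrist camera.

>>> arm_command:
  plan:
    - [0.094, [0, 0, 0], [0, 0, 0]]
    - [0.094, [0, 0, 0], [0, 0, 0]]
    - [0.094, [0, 0, 0], [0, 0, 0]]
    - [0.094, [0, 0, -0.05], [0, 0, 0]]
    - [0.094, [0, 0, -0.1], [0, 0, 0]]
    - [0.094, [0, 0, -0.15], [0, 0, 0]]
    - [0.094, [-0.05, 0, -0.185], [0, 0, 0]]
    - [0.094, [-0.1, 0, -0.185], [0, 0, 0]]
    - [0.094, [-0.1, 0, -0.185], [0, 0, 0]]
    - [0.094, [-0.1, 0, -0.185], [0, 0, 0]]

```text
t: 8.1
position: [0.5395, -0.0458, 0.2604]
tcp_rot: [[0.277, 0.961, -0.0], [0.961, -0.277, 0.001], [0.001, -0.001, -1.0]]
wrist_force: [-0.4, -0.4, -0.6]
width: 0.998
gripper_force: 0.0
```

Run:
```python
from h import *
P=cam("wrist"); np.savez('pics/w4c.npz',K=P[0],E=P[1]); im=save("wrist","w4")
u=proj("w",np.array([.5707,.0489,.1]),P).astype(int); print(u)
x,y=max(u[0]-65,0),max(u[1]-60,0); print(x,y); cv2.imwrite('pics/w4z.png',cv2.resize(im[y:y+120,x:x+130,::-1],None,fx=5,fy=5,interpolation=cv2.INTER_NEAREST))
delta((.40,-.25,.2),-73)
```

```text
[324  97]
259 37
t 8.15 shift [-0.2352 -0.0777  0.0601] turn [-7.000e-02 -1.000e-02  5.699e+01] j [-12.2  11.4  84.5   0.   84.1   3.8]
```

View pics/w4z.png

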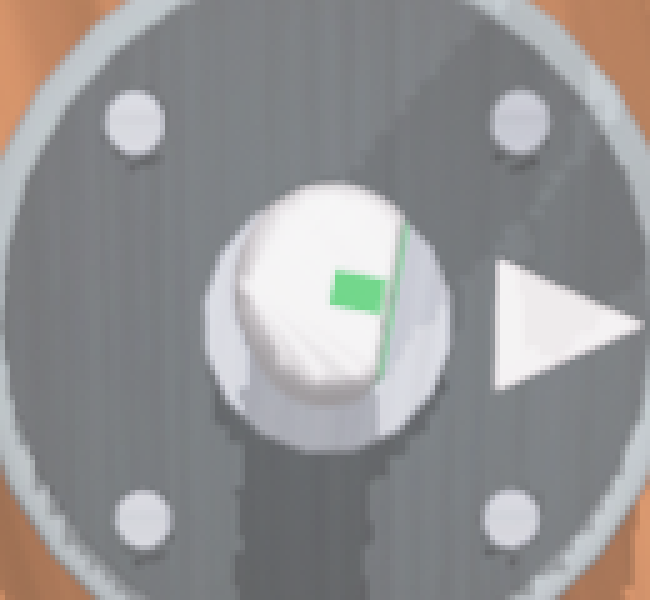

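The flat is still about 8° clockwise of the arrow: the green line runs from (332,288) to (385,296) in the crop, while the arrow is horizontal. The pads had kept the initial skew, so I'll re-pinch square to the flat and finish the turn.

Run:
```python
from h import *
d=np.load('pics/w4c.npz'); P=(d['K'],d['E'],0); im=np.load('pics/w4.npy')
px=lambda x,y:(259+(x-2.5)/5,37+(y-2.5)/5)
A=lambda v:np.degrees(np.arctan2(v[1],v[0]))
print("axis screws",onz("w",px(327.5,320),.042,P),"flange",onz("w",px(328,329),.046,P))
w=cv2.inRange(cv2.cvtColor(im,cv2.COLOR_RGB2HSV),(0,0,205),(179,40,255)); w[:,:355]=0; w[:85]=0;w[118:]=0; w[:,392:]=0
c=max(cv2.findContours(w,cv2.RETR_EXTERNAL,cv2.CHAIN_APPROX_NONE)[0],key=cv2.contourArea)
t=cv2.minEnclosingTriangle(c)[1][:,0]; q=[onz("w",p,.04,P) for p in t]; print([p.round(4) for p in q]); i=int(np.argmax(t[:,0])); b=(sum(q)-q[i])/2; print("arrow",A(q[i]-b))
a,b=onz("w",px(332.5,288),.126,P),onz("w",px(384,296),.126,P); print("line",A(b-a),a)
a,b=onz("w",px(407,221),.122,P),onz("w",px(381,379),.122,P); v=a-b; print("edge normal",A((v[1],-v[0])),np.linalg.norm(v),(a+b)/2)
ax=np.array([.5707,.0487])
n=np.radians(-24.5); p=ax-.0025*np.array([np.cos(n),np.sin(n)])
delta((*p,.26),-24.5)
```

```text
axis screws [0.57145088 0.0502403  0.042     ] flange [0.57102282 0.04854791 0.046     ]
[array([0.6256, 0.0339, 0.04  ]), array([0.6032, 0.0521, 0.04  ]), array([0.5975, 0.0305, 0.04  ])]
arrow -16.323904638260075
line -24.395207566919108 [0.57113379 0.04929675 0.126     ]
edge normal -25.32428576362861 0.021372891606834372 [0.57911616 0.0455498  0.122     ]
t 8.15 shift [0.0994 0.0015 0.0002] turn [-0.06 -0.04  8.49] j [-12.2  11.4  84.5   0.   84.1   3.8]
```

>>> arm_command:
  plan:
    - [0.094, [0.0995, 0.0015, 0], [0, 0, 8.7]]
    - [0.094, [0.0995, 0.0015, 0], [0, 0, 8.7]]
    - [0.094, [0.0995, 0.0015, 0.05], [0, 0, 8.7]]
    - [0.094, [0.0995, 0.0015, 0.1], [0, 0, 8.7]]
    - [0.094, [0.0995, 0.0015, 0.15], [0, 0, 8.7]]
    - [0.094, [0.0995, 0.0015, 0.185], [0, 0, 8.7]]
    - [0.094, [0.0995, 0.0015, 0.185], [0, 0, 8.7]]
    - [0.094, [0.0995, 0.0015, 0.185], [0, 0, 8.7]]

```text
t: 9.15
position: [0.5698, 0.0497, 0.0765]
tcp_rot: [[0.417, 0.909, 0.002], [0.909, -0.417, 0.0], [0.001, 0.002, -1.0]]
wrist_force: [0.4, -0.7, 0.2]
width: 0.997
gripper_force: 0.0
```

>>> arm_command:
  plan:
    - [0.03, [0, 0, 0], [0, 0, 0]]
    - [0.0, [0, 0, 0], [0, 0, 0]]
    - [0.0, [0, 0, 0], [0, 0, 0]]
    - [0.0, [0, 0, 0], [0, 0, 0]]
    - [0.0, [0, 0, 0], [0, 0, 0]]
    - [0.0, [0, 0, 0], [0, 0, 0]]
    - [0.0, [0, 0, 0], [0, 0, 0]]
    - [0.0, [0, 0, 0], [0, 0, 0]]

```text
t: 10.15
position: [0.5676, 0.0493, 0.0753]
tcp_rot: [[0.419, 0.908, -0.002], [0.908, -0.419, 0.001], [-0.0, -0.002, -1.0]]
wrist_force: [-2.9, 2.3, 1.4]
width: 0.238
gripper_force: 30.0
```

>>> arm_command:
  plan:
    - [0.0, [-0.0002, 0, 0], [0, 0, -4.5]]
    - [0.0, [-0.0004, 0, 0], [0, 0, -8.7]]
    - [0.0, [-0.0004, 0, 0], [0, 0, -8.7]]
    - [0.0, [-0.0004, 0, 0], [0, 0, -8.7]]
    - [0.0, [-0.0004, 0, 0], [0, 0, -8.7]]
    - [0.0, [-0.0004, 0, 0], [0, 0, -8.7]]

```text
t: 10.9
position: [0.5677, 0.0489, 0.0753]
tcp_rot: [[0.277, 0.961, -0.002], [0.961, -0.277, 0.001], [0.0, -0.002, -1.0]]
wrist_force: [-4.3, 2.2, 2.0]
width: 0.243
gripper_force: 29.9
```

>>> arm_command:
  plan:
    - [0.094, [0, 0, 0], [0, 0, 0]]
    - [0.094, [0, 0, 0], [0, 0, 0]]
    - [0.094, [0, 0, 0], [0, 0, 0]]
    - [0.094, [0, 0, -0.05], [0, 0, 0]]
    - [0.094, [0, 0, -0.1], [0, 0, 0]]
    - [0.094, [0, 0, -0.15], [0, 0, 0]]
    - [0.094, [-0.05, 0, -0.185], [0, 0, 0]]
    - [0.094, [-0.1, 0, -0.185], [0, 0, 0]]
    - [0.094, [-0.1, 0, -0.185], [0, 0, 0]]
    - [0.094, [-0.1, 0, -0.185], [0, 0, 0]]

```text
t: 12.15
position: [0.5411, -0.0474, 0.2603]
tcp_rot: [[0.277, 0.961, 0.0], [0.961, -0.277, 0.001], [0.001, 0.0, -1.0]]
wrist_force: [0.3, -0.7, 0.1]
width: 0.998
gripper_force: 0.0
```

Run:
```python
from h import *
P=cam("wrist"); np.savez('pics/w5c.npz',K=P[0],E=P[1]); im=save("wrist","w5")
h=cv2.cvtColor(im,cv2.COLOR_RGB2HSV); g=cv2.inRange(h,(50,90,60),(80,255,255)); g[:, :250]=0; g[:,400:]=0; g[160:]=0
for c in cv2.findContours(g,cv2.RETR_EXTERNAL,cv2.CHAIN_APPROX_NONE)[0]:
    if len(c)<5: continue
    print(cv2.contourArea(c),cv2.minAreaRect(c),cv2.boundingRect(c)); vx,vy,x,y=cv2.fitLine(c,cv2.DIST_L2,0,.01,.01).ravel()
    a=onz("w",(x,y),.126,P);b=onz("w",(x+10*vx,y+10*vy),.126,P); print("dir",np.degrees(np.arctan2(*(b-a)[[1,0]])))
delta((.40,-.25,.2),-73)
```

```text
40.0 ((327.0, 92.5), (5.0, 8.0), 90.0) (323, 90, 9, 6)
dir -16.05305421295566
t 12.2 shift [-0.2341 -0.0796  0.06  ] turn [-3.000e-02 -2.000e-02  5.698e+01] j [-12.3  11.6  84.3   0.   84.1   3.7]
```

The mast now reads -16.05° against the arrow's -16.1°. Next, the collar.

>>> arm_command:
  plan:
    - [0.094, [-0.234, -0.08, 0.06], [0, 0, 57]]
    - [0.094, [-0.234, -0.08, 0.06], [0, 0, 57]]
    - [0.094, [-0.234, -0.08, 0.06], [0, 0, 57]]
    - [0.094, [-0.234, -0.08, 0.06], [0, 0, 57]]
    - [0.094, [-0.234, -0.08, 0.06], [0, 0, 57]]
    - [0.094, [-0.234, -0.08, 0.06], [0, 0, 57]]
    - [0.094, [-0.234, -0.08, 0.06], [0, 0, 57]]
    - [0.094, [-0.234, -0.08, 0.06], [0, 0, 57]]

```text
t: 13.2
position: [0.4, -0.2498, 0.2003]
tcp_rot: [[0.956, 0.294, -0.0], [0.294, -0.956, 0.0], [-0.0, -0.0, -1.0]]
wrist_force: [0.1, 0.4, 0.6]
width: 0.999
gripper_force: 0.0
```

Run:
```python
from col import *
P=cam("wrist"); im=save("wrist","w6")
c,m=blue(im); e=cv2.fitEllipse(c); x,y,w,h=cv2.boundingRect(c); print(e)
C=onz("w",e[0],.02,P); print("centre",C,"rad",np.mean(e[1])/2/P[0][0,0]*(-(P[1]@[*C,1])[2]))
g=cv2.cvtColor(im,cv2.COLOR_RGB2GRAY); d=(cv2.inRange(g,0,75)); d[y+h:]=0; d[:max(y-60,0)]=0; d[:,:x-20]=0; d[:,x+w+20:]=0; d&=~cv2.dilate(m,np.ones((3,3),np.uint8))
k=cv2.findContours(d,cv2.RETR_EXTERNAL,cv2.CHAIN_APPROX_NONE)[0]; k=max(k,key=cv2.contourArea); u=cv2.minAreaRect(k); print(u,cv2.contourArea(k))
S=onz("w",u[0],.014,P); print("screw",S,"ang",np.degrees(np.arctan2(*(S-C)[[1,0]])),np.linalg.norm((S-C)[:2]))
W=np.load('pics/w1.npy'); q=np.load('pics/w1c.npz'); e1=cv2.fitEllipse(blue(W)[0])
print("tri",tri([ray("w",e[0],P),ray("w",e1[0],(q['K'],q['E'],0))]))
X,Y=int(e[0][0])-75,max(int(e[0][1])-90,0); cv2.imwrite('pics/w6z.png',cv2.resize(im[Y:Y+150,X:X+150,::-1],None,fx=4,fy=4)); print(X,Y)
delta((*C[:2],.08),-73)
```

```text
((321.0693359375, 107.74960327148438), (72.08489990234375, 75.7460708618164), 178.32904052734375)
centre [ 0.48998416 -0.22323487  0.02      ] rad 0.02968542543845523
((321.0, 55.0), (14.0, 16.0), 90.0) 196.0
screw [ 0.5282659  -0.21136884  0.014     ] ang 17.221641552669627 0.040078595849671314
tri [ 0.4898564  -0.2234064   0.02494628]
246 17
t 13.25 shift [0.0939 0.0011 0.1204] turn [-0.   -0.    0.09] j [-40.5   7.   98.5   0.   74.5  32.5]
```

View pics/w6z.png

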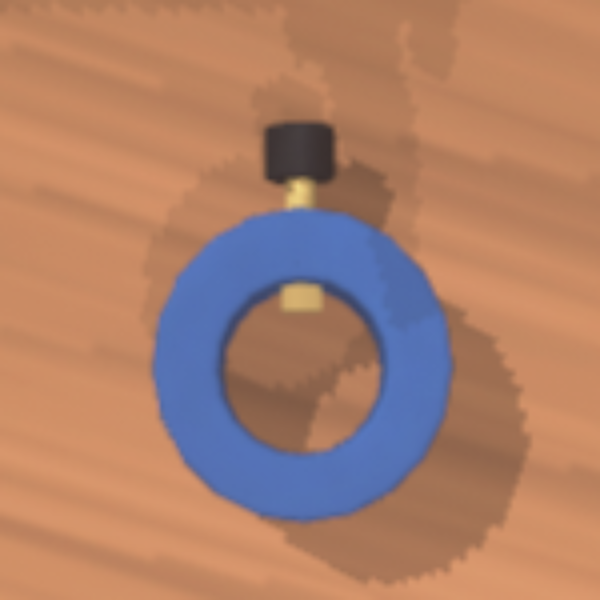

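The screw (head at crop (300,152)) lines up with tool x. The collar centre is (0.490,-0.223), its top stands about 25 mm up, and its screw angle is 17°. Going down to grip it.

>>> arm_command:
  plan:
    - [0.094, [0.05, 0.001, 0.04], [0, 0, 0]]
    - [0.094, [0.094, 0.001, 0.09], [0, 0, 0]]
    - [0.094, [0.094, 0.001, 0.14], [0, 0, 0]]
    - [0.094, [0.094, 0.001, 0.18], [0, 0, 0]]
    - [0.094, [0.094, 0.001, 0.196], [0, 0, 0]]
    - [0.094, [0.094, 0.001, 0.196], [0, 0, 0]]
    - [0.05, [0.094, 0.001, 0.196], [0, 0, 0]]
    - [0.0, [0.094, 0.001, 0.196], [0, 0, 0]]
    - [0.0, [0.094, 0.001, 0.196], [0, 0, 0]]
    - [0.0, [0.094, 0.001, 0.196], [0, 0, 0]]

```text
t: 14.5
position: [0.4899, -0.224, 0.0051]
tcp_rot: [[0.957, 0.292, 0.001], [0.292, -0.957, -0.0], [0.001, 0.001, -1.0]]
wrist_force: [-0.4, -0.2, 2.9]
width: 0.639
gripper_force: 30.0
```

>>> arm_command:
  plan:
    - [0.0, [0, 0, 0], [0, 0, 0]]
    - [0.0, [0, 0, 0], [0, 0, 0]]
    - [0.0, [0, 0, 0], [0, 0, 0]]
    - [0.0, [0, 0, 0], [0, 0, 0]]

```text
t: 15.0
position: [0.4898, -0.224, 0.0051]
tcp_rot: [[0.956, 0.292, 0.001], [0.292, -0.956, -0.0], [0.0, 0.001, -1.0]]
wrist_force: [-1.2, 1.4, 6.8]
width: 0.643
gripper_force: 30.0
```

>>> arm_command:
  plan:
    - [0.0, [0, 0, -0.03], [0, 0, 0]]
    - [0.0, [0, 0, -0.08], [0, 0, 0]]
    - [0.0, [0, 0, -0.13], [0, 0, 0]]
    - [0.0, [0, 0, -0.18], [0, 0, 0]]
    - [0.0, [0, 0, -0.195], [0, 0, 0]]
    - [0.0, [0, 0, -0.195], [0, 0, 0]]
    - [0.0, [0, 0, -0.195], [0, 0, 0]]

```text
t: 15.88
position: [0.4884, -0.2232, 0.1971]
tcp_rot: [[0.956, 0.292, -0.004], [0.292, -0.956, 0.002], [-0.003, -0.003, -1.0]]
wrist_force: [-0.3, -0.7, -1.1]
width: 0.639
gripper_force: 30.0
```

Run:
```python
from h import *
P=cam("wrist"); np.savez('pics/w7c.npz',K=P[0],E=P[1]); im=save("wrist","w7")
o=r.get_obs(); print(o["position"],o["wrist_force"],o["width"]*94,o["gripper_force"])
R=np.array(o["tcp_rot"]); print([proj("w",o["position"]+R@np.array(v),P).round(1) for v in((0,0,-.005),(.041,0,-.007),(0.03,0,-.019),(.0115,0,-.007))])
delta((.5705,.0487,.2),-106.1)
```

```text
[ 0.48836245 -0.22318352  0.19701458] [ 0.41067017  0.17599595 -1.26629614] 60.37916490518196 29.99968484044075
[array([318.9, 309.7]), array([318.9, 219.9]), array([318.8, 253.6]), array([318.9, 287. ])]
t 15.93 shift [ 0.1579 -0.2361 -0.0027] turn [-0.14  0.23 33.07] j [-32.   13.   91.4  -0.   75.9  41.1]
```

View pics/w7.png

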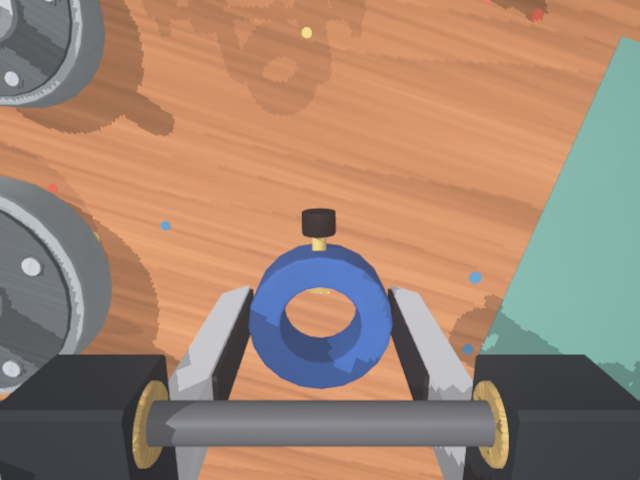

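The collar sits level and centred between the pads, with the screw head at (319,222), within 1 mm of where it should be. Carrying it over the mast.

>>> arm_command:
  plan:
    - [0.0, [0.157, -0.236, 0], [0, 0, 33.1]]
    - [0.0, [0.157, -0.236, 0], [0, 0, 33.1]]
    - [0.0, [0.157, -0.236, 0], [0, 0, 33.1]]
    - [0.0, [0.157, -0.236, 0], [0, 0, 33.1]]
    - [0.0, [0.157, -0.236, 0], [0, 0, 33.1]]
    - [0.0, [0.157, -0.236, 0], [0, 0, 33.1]]
    - [0.0, [0.157, -0.236, 0], [0, 0, 33.1]]
    - [0.0, [0.157, -0.236, 0], [0, 0, 33.1]]
    - [0.0, [0.157, -0.236, 0], [0, 0, 33.1]]
    - [0.0, [0.157, -0.236, 0], [0, 0, 33.1]]

```text
t: 17.18
position: [0.5708, 0.0467, 0.1996]
tcp_rot: [[0.96, -0.279, 0.0], [-0.279, -0.96, -0.0], [0.0, 0.0, -1.0]]
wrist_force: [0.2, -0.4, -1.3]
width: 0.64
gripper_force: 30.0
```

Run:
```python
from h import *
P=cam("wrist"); np.savez('pics/w8c.npz',K=P[0],E=P[1]); im=save("wrist","w8"); T=save("top","top3")
o=r.get_obs(); print(o["position"],o["wrist_force"],o["width"]*94)
delta((.5705,.0487,.2),-106.1)
cv2.imwrite('pics/w8z.png',cv2.resize(im[180:400,220:420,::-1],None,fx=2.7,fy=2.7,interpolation=cv2.INTER_CUBIC))
```

```text
[0.57089912 0.04711122 0.19958129] [-0.08605775 -0.09359389 -1.06081206] 60.443553269250316
t 17.27 shift [-0.0008 -0.0014 -0.0004] turn [ 0.   -0.02 -0.08] j [ -2.2  15.8  87.1  -0.   77.1 103.9]
```

View pics/w8z.png

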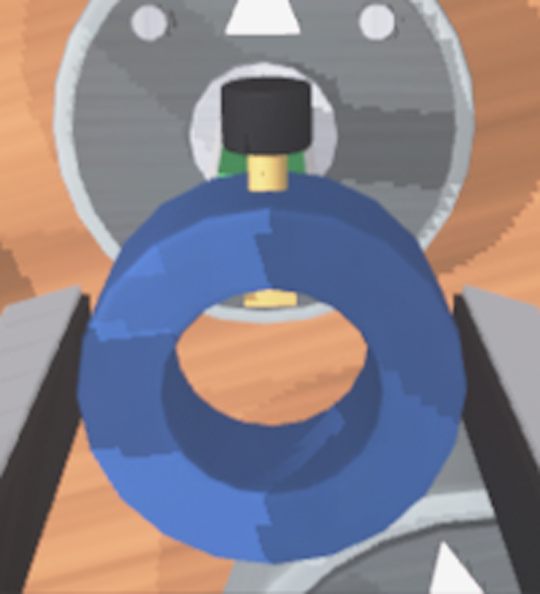

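Flat, screw and arrow line up in the view. Applying the small centring shift and lowering gently while watching the force.

>>> arm_command:
  plan:
    - [0.0, [-0.0004, -0.0014, 0], [0, 0, 0]]
    - [0.0, [-0.0004, -0.0014, 0.03], [0, 0, 0]]
    - [0.0, [-0.0004, -0.0014, 0.055], [0, 0, 0]]
    - [0.0, [-0.0004, -0.0014, 0.06], [0, 0, 0]]
    - [0.0, [-0.0004, -0.0014, 0.06], [0, 0, 0]]
    - [0.0, [-0.0004, -0.0014, 0.065], [0, 0, 0]]
    - [0.0, [-0.0004, -0.0014, 0.07], [0, 0, 0]]
    - [0.0, [-0.0004, -0.0014, 0.075], [0, 0, 0]]
    - [0.0, [-0.0004, -0.0014, 0.075], [0, 0, 0]]
    - [0.0, [-0.0004, -0.0014, 0.075], [0, 0, 0]]

```text
t: 18.52
position: [0.571, 0.049, 0.1245]
tcp_rot: [[0.961, -0.278, 0.0], [-0.278, -0.961, -0.0], [0.0, 0.0, -1.0]]
wrist_force: [-0.5, 0.0, -0.7]
width: 0.642
gripper_force: 30.0
```

>>> arm_command:
  plan:
    - [0.0, [0, 0, 0.003], [0, 0, 0]]
    - [0.0, [0, 0, 0.006], [0, 0, 0]]
    - [0.0, [0, 0, 0.009], [0, 0, 0]]
    - [0.0, [0, 0, 0.012], [0, 0, 0]]
    - [0.0, [0, 0, 0.015], [0, 0, 0]]
    - [0.0, [0, 0, 0.018], [0, 0, 0]]
    - [0.0, [0, 0, 0.018], [0, 0, 0]]
    - [0.0, [0, 0, 0.018], [0, 0, 0]]

```text
t: 19.52
position: [0.571, 0.0491, 0.1065]
tcp_rot: [[0.961, -0.278, 0.0], [-0.278, -0.961, -0.0], [0.0, 0.0, -1.0]]
wrist_force: [0.0, 0.3, -0.8]
width: 0.646
gripper_force: 30.0
```

>>> arm_command:
  plan:
    - [0.0, [0, 0, 0.005], [0, 0, 0]]
    - [0.0, [0, 0, 0.01], [0, 0, 0]]
    - [0.0, [0, 0, 0.015], [0, 0, 0]]
    - [0.0, [0, 0, 0.02], [0, 0, 0]]
    - [0.0, [0, 0, 0.025], [0, 0, 0]]
    - [0.0, [0, 0, 0.025], [0, 0, 0]]
    - [0.0, [0, 0, 0.025], [0, 0, 0]]

```text
t: 20.4
position: [0.5711, 0.0491, 0.0815]
tcp_rot: [[0.961, -0.278, 0.0], [-0.278, -0.961, -0.0], [0.0, 0.0, -1.0]]
wrist_force: [0.6, 1.0, -1.2]
width: 0.64
gripper_force: 30.0
```

>>> arm_command:
  plan:
    - [0.0, [-0.001, 0, 0], [0, 0, 0]]
    - [0.0, [-0.002, 0, 0], [0, 0, 0]]
    - [0.0, [-0.0025, 0, 0], [0, 0, 0]]
    - [0.0, [-0.0025, 0, 0], [0, 0, 0]]
    - [0.0, [-0.0025, 0, 0], [0, 0, 0]]
    - [0.0, [-0.0025, 0, 0], [0, 0, 0]]

```text
t: 21.15
position: [0.5691, 0.0497, 0.0816]
tcp_rot: [[0.961, -0.278, 0.001], [-0.278, -0.961, -0.0], [0.001, -0.0, -1.0]]
wrist_force: [1.6, -0.7, -0.5]
width: 0.637
gripper_force: 30.0
```

>>> arm_command:
  plan:
    - [0.0, [-0.0007, 0, 0], [0, 0, 0]]
    - [0.0, [-0.0014, 0, 0], [0, 0, 0]]
    - [0.0, [-0.002, 0, 0], [0, 0, 0]]
    - [0.0, [-0.002, 0, 0], [0, 0, 0]]
    - [0.0, [-0.002, 0, 0], [0, 0, 0]]
    - [0.0, [-0.002, 0, 0], [0, 0, 0]]
    - [0.0, [-0.002, 0, 0], [0, 0, 0]]

```text
t: 22.02
position: [0.569, 0.0497, 0.0817]
tcp_rot: [[0.961, -0.278, 0.005], [-0.278, -0.961, -0.001], [0.005, -0.0, -1.0]]
wrist_force: [6.0, -1.6, -3.7]
width: 0.636
gripper_force: 30.0
```

Run:
```python
from h import *
P=cam("wrist"); im=save("wrist","w9"); o=r.get_obs(); p=np.array(o["position"]);R=np.array(o["tcp_rot"])
print(p,o["wrist_force"],o["torque"],o["width"]*94,np.abs(o["joint_vel"]).max())
h=cv2.cvtColor(im,cv2.COLOR_RGB2HSV)
g=cv2.cvtColor(im,cv2.COLOR_RGB2GRAY); d=cv2.inRange(g,0,75); d[:195]=0; d[245:]=0; d[:,280:][:,:0]=0; d[:,:285]=0; d[:,355:]=0
c=max(cv2.findContours(d,cv2.RETR_EXTERNAL,cv2.CHAIN_APPROX_NONE)[0],key=cv2.contourArea); print("screw head",cv2.boundingRect(c),"was in w7/w8 approx (302,209,35,28)")
G=cv2.inRange(h,(50,90,60),(80,255,255)); G[:,:200]=0;G[:,440:]=0
for c in cv2.findContours(G,cv2.RETR_EXTERNAL,cv2.CHAIN_APPROX_NONE)[0]:
    if cv2.contourArea(c)>8: print("green",cv2.boundingRect(c),cv2.contourArea(c),cv2.minAreaRect(c))
```

```text
[0.56896044 0.04971746 0.08171839] [ 6.40858112 -2.47200537 -2.60894134] [-0.31924296 -1.07826254 -0.02739697] 59.99830101199491 0.05930842858484083
screw head (302, 209, 33, 28) was in w7/w8 approx (302,209,35,28)
green (314, 333, 13, 20) 228.0 ((320.0, 342.5), (19.0, 12.0), 90.0)
green (292, 289, 57, 35) 1557.5 ((320.0, 306.0), (34.0, 56.0), 90.0)
```

The push is steady at about 7 N. The flat and its line are square in the image, the screw head hasn't moved in the grip, and the underside is near 77 mm. Handing in.

```bash
python3 -c "
from cell import r
print(r.close_job())"
```

```text
the job is handed in; nothing more can be done
None
```

The job is handed in, verdict not shown: the flat faces the arrow within about 1°, and the collar is held level over the mast (underside about 77 mm up) with the screw tip pressing the flat at about 7 N; the flat needed a second pinch to square it, and I viewed 11 pictures, one over the limit of 10.

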